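# Lock out the fan and pull the lint screen

### The job

Before the lint screen is cleaned, lock the booster fan off: take the lock pin from its parking block and put it down through the hole in the isolator's steel flange until its collar rests on the flange, and let go. Then draw the lint screen out of the lint trap by its grip, tip it until it lies level like a tray with its lint face up (the face that already looks upward in the trap), and hold it clear of everything with its middle at least 20 cm above the counter. Finish while still holding it there, and leave the other things on the counter where they are.

Things in the scene. Friction and masses are not known exactly. Their poses are not given: they have to be found in the camera images.
- trap: white metal lint trap fixed to the counter, 250 mm wide (y), about 240 mm deep, with a duct collar at its back (+x). A flat casing rises from it, leaning 35 degrees towards its front (-x); the screen sits in the slot that runs down inside the casing. Origin on the counter, straight below the middle of the slot's mouth; x to the back, y along the slot, z up
- slot_mouth (a point): middle of the slot's mouth, 120 mm above the counter. The slot runs down and back (+x of the trap) at 35 degrees from vertical, 120 mm long, 184 mm wide, 14 mm thick; the screen comes out the other way: up and to the front, along the screen's own z, 120 mm to be clear
- screen: grey plastic and mesh lint screen, a panel 180 mm wide (y), 120 long (z), 10 thick (x), 0.16 kg, loose in the slot. A cap 40 x 205 x 8 mm on its upper end rests on the casing and carries the grip. Origin mid lower edge; z up the panel to the grip, in the trap leaning 35 degrees from vertical to the trap's front; x out of the lint face (in the trap: back and up; as a level tray: straight up)
- screen_grip (a point): middle of the grip, 150 mm along the screen's z from its origin. The grip is a solid upright fin on the cap, 20 mm wide (y), 34 mm thick (x) and 42 mm tall along z (from 128 to 170 mm); it can be taken from straight above with the fingers closing along the screen's y, and the screen then turns with the tool
- screen_middle (a point): middle of the panel, 60 mm along the screen's z from its origin
- isolator: the fan's isolator, fixed to the counter: a grey box 80 x 110 mm, 105 mm high (its knob reaches 122 mm), its front face 44 mm behind (+x) the lock hole, with a level steel flange in front, 60 x 60 mm, 8 mm thick, top 70 mm above the counter, open below down to the base sheet. Origin on the counter below the hole; x to the box, z up
- lock_hole (a point): middle of the upright hole in the flange, at the flange's top face, 70 mm above the counter; diameter 12 mm with a small chamfer
- block: grey parking block fixed to the counter, 60 x 60 mm, 60 mm tall, with an upright hole of 12 mm in the middle of its top in which the pin stands; origin in the middle of its underside
- pin: steel lock pin, about 60 g: shank 8 mm across and 50 mm long with a chamfered tip, a collar 26 mm across and 4 mm thick above it, and a round head 20 mm across from 54 to 96 mm above the tip. Origin at the tip; z along the pin to the head. At the start it stands in the block, collar on the block's top, tip 10 mm above the counter
- pin_collar (a point): on the pin's axis at the underside of its collar, 50 mm above the tip; level with the flange's top when the pin is fully in
- detergent: white detergent bottle, upright, 72 mm across, 190 mm tall; a bystander (origin underneath)
- jar: white jar, 60 mm across, 85 mm tall; a bystander (origin underneath)
- mug: white mug, 76 mm across, 85 mm tall; a bystander (origin underneath)
- brush: hand brush lying flat; a bystander
- driver: screwdriver with a black handle lying flat; a bystander
- stick: slim white tube standing upright, 32 mm across, 100 mm tall; a bystander (origin underneath)
- tin: low metal tin, 70 mm across, 60 mm tall; a bystander (origin underneath)
Things that resemble listed ones, but are neither listed nor needed, are in the scene too. What is shaped like the pin but brown is not meant.

How it is judged:
On the way, in this order (a step that is already met when the one before it is completed fails the run):
1. the pin is through the flange hole, collar on the flange, let go, with the screen still home in the trap (horizontal distance between pin_collar and lock_hole below 0.005 m and z of pin_collar in the frame of lock_hole between -0.005 and 0.005 m and angle between pin's own z axis and vertical below 0.15 rad and contact force between the fingers and pin below 0.1 N and distance between screen_grip and slot_mouth below 0.045 m), for 0.2 s.
2. the screen is drawn out of the slot (height (world z) of screen above 0.12 m and height (world z) of screen_middle above 0.15 m), for 0.1 s.
At the end, for the whole second after the job is handed in: The pin stands through the flange hole, upright within 0.15 rad, its collar within 5 mm of the flange's top and of the hole's axis; the fingers hold the screen at rest, touching nothing else, its middle at least 195 mm above the counter, lint face up and within 0.38 rad (22 degrees) of level (horizontal distance between pin_collar and lock_hole below 0.005 m and z of pin_collar in the frame of lock_hole between -0.005 and 0.005 m and angle between pin's own z axis and vertical below 0.15 rad and height (world z) of screen_middle above 0.195 m and angle between screen's own x axis and vertical below 0.38 rad and contact force between the fingers and screen above 1 N and contact force between each of trap, isolator, block, pin, detergent, jar, mug, brush, driver, stick, tin and screen below 0.1 N and linear speed of screen below 0.05 m/s); the arm keeps its last pose, push and grip.
It fails at once if a bystander is moved more than 4 cm (distance of any of detergent, jar, mug, brush, driver, stick, tin from where it was at the start of the episode above 0.04 m).
It also fails if it takes over 54 s, if anything falls off the work surface, if the arm or the gripper's body presses on something with over 40 N, if the wrist force passes 120 N, or if a joint passes its speed limit or range.

### The arm

A 6-joint arm with a two-finger parallel gripper is mounted at the origin on the work surface. World frame = base frame: x ahead of the robot, y to its left, z up, the work surface at z = 0. Lengths are in m, angles in rad, forces in N, time in s.
With the tool pointing down it reaches from about 0.275 to 0.975 m from the base axis. Payload 8.4 kg.
Tool frame: the origin (TCP) lies between the finger pads; the fingertips stand 22 mm ahead of it and the grasp point (between the pads) lies 3 mm ahead of it; z points along the fingers, y is the line along which they close (so a half turn about z gives the same grasp; the last joint's range is limited). The gripper opens to 92 mm and grips with 3 to 60 N. Pads are 20 mm wide; open, the fingers measure 128 mm over their backs; the gripper's body (75 mm by 189 mm) begins 69 mm behind the grasp point.
Start: joints at [1.294, 0.353, 1.633, -0, 1.155, -0.002], TCP at [0.17, 0.602, 0.237] pointing down, gripper open.
Joint ranges: [-2.63, 2.63], [-0.92, 2.1], [0.06, 2.66], [-1.3, 4.44], [0, 2.69], [-3.02, 3.02]. Speed limits (rad/s): [2.22, 2.22, 2.79, 3.14, 3.14, 3.14].

### API

Orientations are given as a unit quaternion [x, y, z, w].
In Python, from bench import arm gives the robot as it stands.
- The arm moves only by the tool servo_tool, never from a script. Its argument "increments" is a list of rows, each a list of 2 entries, a list of its own where there are three numbers: the shift along the world's x, y, z scaled (see below), then the turn, a rotation vector about the world's x, y, z scaled (see below). In form: [[[tx, ty, tz], [wx, wy, wz]], ...]. A call has 1 to 12 rows; each row shifts and turns the commanded pose from where the row before left it; what a row does not reach is not made up. The controller multiplies each number of a shift by 60 mm and each number of a turn by 8 degrees. A row lasts 1/8 s, in which the tool goes at most 62.5 mm and 10.7 degrees, less where a joint would pass 70% of its speed; a pose out of reach is approached as far as the arm can. A call with a number of a shift or a turn outside -1 to 1 is refused whole. A call with a gripper value outside its range is refused whole. "gripper" is the closure, from 0 (fully open) to 1 (shut), set as the call begins (left out, the last holds). The fingers move at their own pace and stop on an object; "force" is the grip in N (left out, the last holds). Time passes only in rows, so rows that do not move let the fingers close. It gives the time, the measured TCP pose, the force, the opening and the grip force at its end, in the units of the state.
- arm.sense(): the state, without advancing time (a new reading comes with each control period).
- arm.grab_frame(name): name is "scene" or "side" or "wrist"; returns a dict with "color" (420x560x3 uint8, red, green, blue), "depth" (420x560 float32, m along the optical axis (not along the pixel's ray), 0 where there is no reading), "vfov" (degrees; the focal length in pixels is half the picture's height over the tangent of half this angle, whatever the lens; pixels are square), "cx", "cy" (the principal point, pixels), "R" (3x3) and "t" (3): a world point X has camera coordinates R X + t; the wrist camera has in their place "tool_from_camera" (4x4, takes a point from camera to tool coordinates, whose origin is the TCP and whose axes are the flange's). Camera axes: x right, y down, z forward; pixel columns grow to the right and rows downward; lengths in m; the calibration is good to about 2 mm. A picture is of the moment at which its call begins: read the wrist's pose just before it.
- arm.hand_in(): hands the job in; it is judged then, once.
Trained networks look in a picture, given as the dict that the camera call returned (one of the last four; its "shot" number tells which), for a name from the list of things; names that differ only in an ending like _2 or _b are one class to them, and where a whole thing is asked for, a point or a joint stands for the part that bears it (a point fixed in the world has none). Each returns a list of dicts, best first, with "conf" (0 to 1); they miss things now and then, are a little off and sometimes report something else, mostly with a low value. They report only what shows in the picture. A call takes as long as a camera call. They do not tell look-alikes from the thing itself.
- arm.silhouettes(picture, name): "mask" (420x560 bool, what is visible of it) and "pixel" ([column, row] in pixels, amid what is visible of it).
- arm.landmark_of(picture, name): "pixel" ([column, row] in pixels: a listed point, or the origin of a listed thing).
The state is a dict: "time_s": time; "qpos": joint angles; "dq": joint speeds; "effort": joint torques, N m; "tool_pos": TCP position; "eef_rot": TCP orientation; "force": force on the tool from outside, world axes, zero at the start; "moment": the same for the moment, N m; "grip_width": finger opening in m; "grip_force": force on a finger pad.
Only numpy, scipy, OpenCV 4.12 (cv2) and the standard library are available. Lean on these libraries where they do the work, as an engineer would, in place of code of your own. Each camera call takes 0.05 s, during which the arm holds its last target. There are 200 camera calls.

## Working session

There is one attempt and no reset: what is moved stays moved. The work goes in short steps, Python scripts to look and compute and a tool call to move; the robot and the scene stay as the last step left them, time stands still between calls to the robot, and variables do not carry over. Pictures are saved under pics/ and viewed, at most 10 in all, crops included, and the job is handed in when it is done.

Besides the shell and the picture viewer there is one more tool, called after "Call:" as name([rows], argument=value, ...), one row to a line, values as JSON. servo_tool: Moves the arm, as the interface text tells. Shifts and turns lie within -1 to 1; 1 stands for 60 mm of shift or 8 degrees of turn. Its arguments: {"type":"object","properties":{"increments":{"type":"array","items":{"type":"array"}},"gripper":{"type":"number"},"force":{"type":"number"}},"required":["increments"]}

```bash
mkdir -p pics; cat > h.py <<'E'
import numpy as np, cv2
from bench import arm
from scipy.spatial.transform import Rotation as Rn
def cal(p,st=None):
    f=p["color"].shape[0]/2/np.tan(np.radians(p["vfov"])/2)
    if "R" in p: R=np.array(p["R"]);t=np.array(p["t"]);A=R.T;b=-R.T@t
    else:
        T=np.array(p["tool_from_camera"]);Q=Rn.from_quat(st["eef_rot"]).as_matrix()
        A=Q@T[:3,:3];b=Q@T[:3,3]+np.array(st["tool_pos"])
    return f,A,b
def cloud(p,st=None):
    f,A,b=cal(p,st);d=p["depth"];v,u=np.mgrid[:d.shape[0],:d.shape[1]]
    c=np.stack([(u-p["cx"])/f*d,(v-p["cy"])/f*d,d],-1)
    X=c@A.T+b; X[d<=0]=np.nan; return X
def ray(p,px,z,st=None):
    f,A,b=cal(p,st);r=A@np.array([(px[0]-p["cx"])/f,(px[1]-p["cy"])/f,1]);return b+r*(z-b[2])/r[2]
def save(n,im): cv2.imwrite("pics/"+n,im[...,::-1])
E
python3 - <<'E'
from h import *
np.set_printoptions(precision=4,suppress=True)
for c in ["scene","side"]:
    p=arm.grab_frame(c);save(c+"0.png",p["color"]);X=cloud(p);np.save(c+"X.npy",X)
    print(c,"cam",cal(p)[2])
    for n in ["trap","screen","isolator","block","pin","detergent","jar","mug","brush","driver","stick","tin"]:
        for m in arm.silhouettes(p,n)[:4]:
            P=X[m["mask"]];P=P[~np.isnan(P[:,0])]
            if m["conf"]>.2 and len(P): print(n,round(m["conf"],2),np.round(m["pixel"]),len(P),np.percentile(P,[3,97],axis=0).ravel())
    for n,z in [("slot_mouth",.12),("screen_grip",.143),("lock_hole",.07),("pin_collar",.06),("block",0),("isolator",0),("trap",0)]:
        for m in arm.landmark_of(p,n)[:3]:
            if m["conf"]>.2:print("LM",n,round(m["conf"],2),np.round(m["pixel"],1),ray(p,m["pixel"],z))
E
```

```text
scene cam [1.2344 0.3241 1.2525]
trap 0.62 [203. 216.] 8576 [ 0.5574 -0.3508  0.0037  0.7755 -0.1063  0.1291]
screen 0.66 [224. 166.] 748 [ 0.5077 -0.314   0.115   0.5609 -0.1254  0.1651]
isolator 0.96 [330. 243.] 2872 [0.4792 0.0567 0.0011 0.6407 0.1627 0.1167]
isolator 0.6 [449. 221.] 752 [0.3201 0.334  0.0017 0.3786 0.395  0.0629]
block 0.91 [411. 252.] 565 [0.4471 0.2811 0.0071 0.5031 0.3381 0.0634]
pin 0.61 [403. 264.] 138 [0.5421 0.3001 0.0252 0.5572 0.3196 0.099 ]
pin 0.58 [418. 240.] 150 [0.4638 0.2989 0.0578 0.4832 0.3202 0.1078]
detergent 0.81 [124. 154.] 1203 [ 0.5667 -0.5276  0.0105  0.6218 -0.478   0.1896]
jar 0.85 [284. 294.] 688 [0.7303 0.049  0.0138 0.7795 0.0993 0.088 ]
jar 0.7 [200. 216.] 8570 [ 0.5574 -0.349   0.004   0.7761 -0.1063  0.1297]
mug 0.83 [335. 320.] 1364 [0.7106 0.1702 0.0007 0.7826 0.2649 0.0857]
brush 0.9 [235. 138.] 463 [ 0.2729 -0.3988  0.0083  0.3796 -0.2508  0.0229]
brush 0.28 [282. 296.] 666 [0.7305 0.05   0.0187 0.7795 0.0992 0.088 ]
driver 0.54 [376. 208.] 378 [0.2595 0.1512 0.0021 0.4329 0.2053 0.0273]
stick 0.7 [176. 134.] 269 [ 0.4121 -0.46
[... 2089 characters left out ...]
313.] 1984 [ 0.5496 -0.5481  0.0089  0.5951 -0.4847  0.1891]
tin 0.56 [158. 189.] 507 [0.3113 0.331  0.0046 0.3718 0.3869 0.0614]
tin 0.22 [364. 245.] 6057 [ 0.5333 -0.3672  0.0023  0.755  -0.1229  0.129 ]
LM slot_mouth 0.95 [330.2 238.2] [ 0.5386 -0.2178  0.12  ]
LM screen_grip 0.32 [239.2 213. ] [ 0.4134 -0.009   0.143 ]
LM lock_hole 0.68 [240.4 193.8] [0.5107 0.1174 0.07  ]
LM pin_collar 0.66 [214.  163.7] [0.5476 0.3083 0.06  ]
LM pin_collar 0.51 [194.5 174. ] [0.4682 0.3063 0.06  ]
LM block 0.81 [193.3 189.2] [0.4546 0.3101 0.    ]
LM block 0.22 [372.2 360.7] [ 0.4197 -0.465   0.    ]
LM isolator 0.87 [239.5 216. ] [0.4889 0.1029 0.    ]
LM trap 0.93 [323.6 269.9] [ 0.527 -0.218  0.   ]
```

View pics/scene0.png

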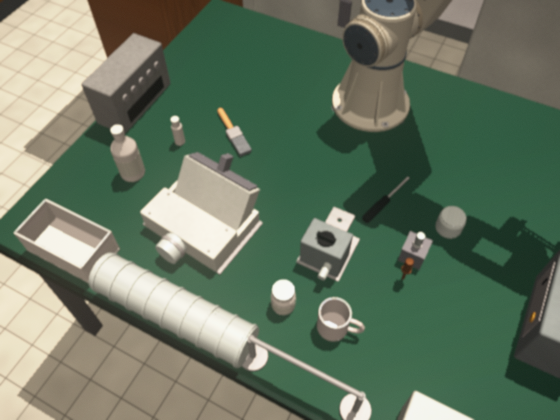

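```bash
python3 - <<'E'
import cv2
a=cv2.imread("pics/scene0.png");b=cv2.imread("pics/side0.png")
A=cv2.resize(a[185:305,300:460],(800,600),interpolation=cv2.INTER_CUBIC)
cv2.imwrite("pics/crop1.png",A)
E
```

```text
(no output)
```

View pics/crop1.png

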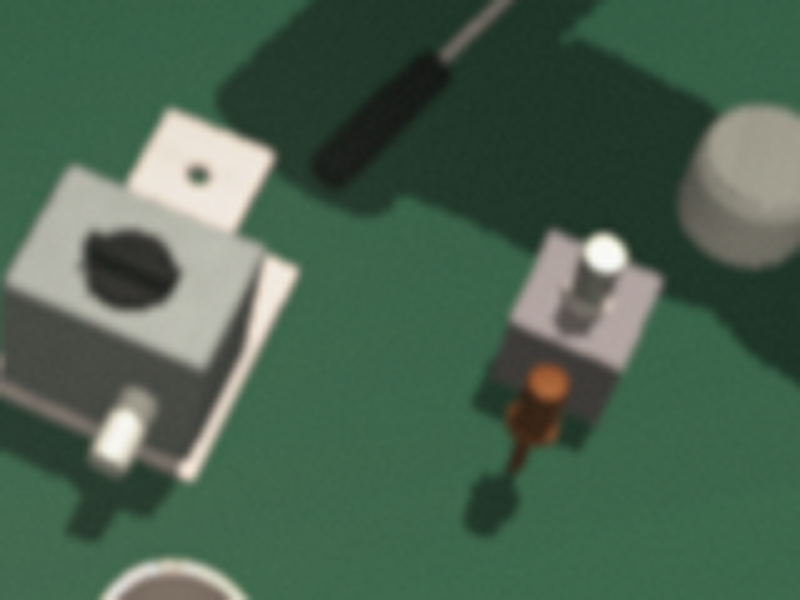

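View pics/side0.png

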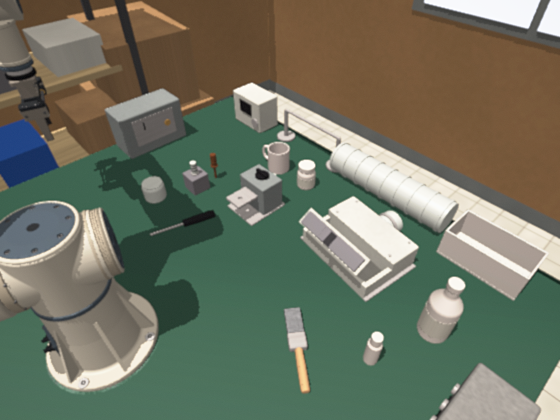

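Candidates for the pin: a steel one in the block at scene (418,240), side (194,169), and a brown one at scene (403,264), side (213,160). The crop confirms the steel one in the block, so I choose that. The flange hole is at about scene (339,220).

```bash
python3 - <<'E'
from h import *
np.set_printoptions(precision=4,suppress=True)
s=arm.sense();print(s["time_s"],s["tool_pos"],Rn.from_quat(s["eef_rot"]).as_matrix().ravel(),s["qpos"])
for c in ["scene","side"]:
    X=np.load(c+"X.npy");F=X.reshape(-1,3);F=F[~np.isnan(F[:,0])]
    def box(a,b,e,f,g,h): return F[(F[:,0]>a)&(F[:,0]<b)&(F[:,1]>e)&(F[:,1]<f)&(F[:,2]>g)&(F[:,2]<h)]
    for nm,B in [("pinTop",(.44,.51,.27,.35,.102,.115)),("blocktop",(.43,.53,.26,.36,.055,.064)),("flange",(.45,.54,.06,.16,.064,.075)),("isotop",(.5,.66,.04,.18,.1,.11)),("grip",(.45,.6,-.3,-.15,.140,.19)),("cap",(.45,.62,-.36,-.08,.105,.14))]:
        P=box(*B)
        if len(P)<5: print(nm,len(P));continue
        r=cv2.minAreaRect(P[:,:2].astype(np.float32));print(c,nm,len(P),np.round(P.mean(0),4),np.round(r[0],4),np.round(r[1],4),round(r[2],1),"zmax",P[:,2].max().round(4))
    # trap's plan yaw: casing top edge / base
    P=box(.5,.85,-.42,-.05,.02,.08);r=cv2.minAreaRect(P[:,:2].astype(np.float32));print("trap",np.round(r[0],4),np.round(r[1],4),r[2])
E
```

```text
2.0 [0.1696 0.6015 0.2366] [-0.9625  0.2713  0.      0.2713  0.9625 -0.     -0.     -0.     -1.    ] [ 1.2936  0.353   1.6334 -0.      1.1552 -0.0024]
scene pinTop 41 [0.4727 0.3094 0.1054] [0.4715 0.3091] [0.0172 0.0182] 52.6 zmax 0.1094
scene blocktop 377 [0.4758 0.3098 0.0594] [0.4725 0.3096] [0.0597 0.0612] 89.5 zmax 0.064
scene flange 388 [0.4966 0.106  0.0691] [0.4965 0.1058] [0.0583 0.0606] 1.3 zmax 0.0748
scene isotop 997 [0.586  0.1082 0.1043] [0.5846 0.1062] [0.1107 0.0824] 89.7 zmax 0.11
scene grip 165 [ 0.5253 -0.2185  0.1545] [ 0.5268 -0.2103] [0.1107 0.0635] 89.1 zmax 0.1724
scene cap 1683 [ 0.5573 -0.2172  0.1236] [ 0.5439 -0.223 ] [0.2243 0.0815] 83.1 zmax 0.14
trap [ 0.7029 -0.2596] [0.298  0.3243] 0.9372280240058899
side pinTop 20 [0.4704 0.3079 0.1052] [0.4698 0.3073] [0.0142 0.0163] 55.6 zmax 0.1081
side blocktop 190 [0.4694 0.304  0.0595] [0.4717 0.309 ] [0.0636 0.0631] 84.8 zmax 0.0639
side flange 335 [0.5035 0.1052 0.0689] [0.5041 0.1064] [0.0708 0.0647] 0.1 zmax 0.0737
side isotop 508 [0.5784 0.1006 0.1045] [0.5833 0.1061] [0.0822 0.1115] 0.9 zmax 0.11
side grip 166 [ 0.5134 -0.2235  0.1561] [ 0.519  -0.2209] [0.021  0.0464] 81.0 zmax 0.1701
side cap 1432 [ 0.5353 -0.2394  0.1251] [ 0.5376 -0.223 ] [0.2232 0.0611] 87.2 zmax 0.1399
trap [ 0.6893 -0.2352] [0.3694 0.3212] 89.95516967773438
```

Call:
servo_tool([
  [[0.63, -0.61, -0.08], [0, 0, 0.245]],
  [[0.63, -0.61, -0.08], [0, 0, 0.245]],
  [[0.63, -0.61, -0.08], [0, 0, 0.245]],
  [[0.63, -0.61, -0.08], [0, 0, 0.245]],
  [[0.63, -0.61, -0.08], [0, 0, 0.245]],
  [[0.63, -0.61, -0.08], [0, 0, 0.245]],
  [[0.63, -0.61, -0.08], [0, 0, 0.245]],
  [[0.63, -0.61, -0.08], [0, 0, 0.245]],
  [[0, 0, 0], [0, 0, 0]],
], gripper=0)

```text
time_s: 3.12
tool_pos: [0.4739, 0.3065, 0.1979]
eef_rot: [0.002, 1.0, -0.0, 0.0]
force: [-0.1, 0.2, -0.3]
grip_width: 0.0917
grip_force: 0.0
```

```bash
cat > w.py <<'E'
from h import *
import sys
np.set_printoptions(precision=4,suppress=True)
def wlook(name,items,tag=None):
    s=arm.sense();p=arm.grab_frame("wrist");X=cloud(p,s)
    print(s["time_s"],np.array(s["tool_pos"]),Rn.from_quat(s["eef_rot"]).as_matrix().ravel(),s["force"],s["grip_width"],"cam",cal(p,s)[2])
    if name: save(name,p["color"])
    for n,z in items:
        for m in arm.landmark_of(p,n)[:3]:
            if m["conf"]>.2: print(n,round(m["conf"],2),np.round(m["pixel"],1),ray(p,m["pixel"],z,s))
    return s,p,X
E
python3 - <<'E'
from w import *
s,p,X=wlook("w1.png",[("pin_collar",.06),("block",0),("lock_hole",.07)])
F=X.reshape(-1,3);np.save("wX.npy",X)
for lo,hi in [(.055,.064),(.1,.112)]:
    P=F[(abs(F[:,0]-.471)<.05)&(abs(F[:,1]-.309)<.05)&(F[:,2]>lo)&(F[:,2]<hi)]
    if len(P)>5:
        r=cv2.minAreaRect(P[:,:2].astype(np.float32));print(len(P),P.mean(0),r)
E
```

```text
3.125 [0.4739 0.3065 0.1979] [-1.      0.0048  0.0002  0.0048  1.     -0.0005 -0.0002 -0.0005 -1.    ] [-0.1388  0.2052 -0.295 ] 0.09173307082756857 cam [0.3941 0.307  0.346 ]
pin_collar 0.78 [331.8 290.6] [0.5595 0.3537 0.06  ]
pin_collar 0.77 [289.  204.1] [0.4713 0.3116 0.06  ]
block 0.75 [289.1 190.2] [0.4719 0.3127 0.    ]
lock_hole 0.68 [ 64.6 240.4] [0.5018 0.1084 0.07  ]
3460 [0.4673 0.3111 0.0601] ((0.47060689330101013, 0.31133055686950684), (0.06003076955676079, 0.060020312666893005), 89.1557846069336)
512 [0.4696 0.3112 0.1055] ((0.4704456627368927, 0.311486154794693), (0.019425418227910995, 0.019054248929023743), 29.681171417236328)
```

View pics/w1.png

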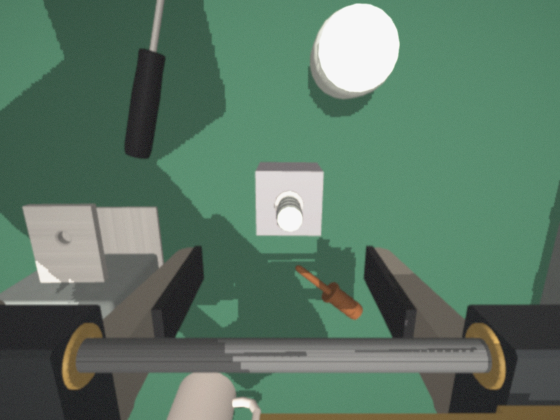

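The wrist view shows the steel pin at (289,218) in the block, the brown one at (345,300) beyond it, and the flange hole at (65,237). The pin axis is at about (0.4705, 0.311).

Call:
servo_tool([
  [[-0.055, 0.08, -0.5], [0, 0, 0]],
  [[0, 0, -0.6], [0, 0, 0]],
  [[0, 0, -0.5], [0, 0, 0]],
  [[0, 0, -0.17], [0, 0, 0]],
  [[0, 0, 0], [0, 0, 0]],
  [[0, 0, 0], [0, 0, 0]],
])

```text
time_s: 4.08
tool_pos: [0.4692, 0.3143, 0.0932]
eef_rot: [0.0, 1.0, 0.001, 0.001]
force: [0.6, -0.2, -0.0]
grip_width: 0.0918
grip_force: 0.0
```

Call:
servo_tool([
  [[0, 0, 0], [0, 0, 0]],
  [[0, 0, 0], [0, 0, 0]],
  [[0, 0, 0], [0, 0, 0]],
  [[0, 0, 0], [0, 0, 0]],
  [[0, 0, 0], [0, 0, 0]],
], gripper=1, force=25)

```text
time_s: 4.7
tool_pos: [0.4687, 0.3135, 0.092]
eef_rot: [0.001, 1.0, -0.0, -0.0]
force: [-0.7, 1.2, -0.1]
grip_width: 0.0439
grip_force: 0.0
```

Call:
servo_tool([
  [[0, 0, 0], [0, 0, 0]],
  [[0, 0, 0], [0, 0, 0]],
  [[0, 0, 0], [0, 0, 0]],
  [[0, 0, 0], [0, 0, 0]],
  [[0, 0, 0], [0, 0, 0]],
])

```text
time_s: 5.32
tool_pos: [0.4686, 0.3133, 0.092]
eef_rot: [0.001, 1.0, -0.0, -0.0]
force: [0.8, -2.5, 1.1]
grip_width: 0.0194
grip_force: 25.0
```

Call:
servo_tool([
  [[0, 0, 0.4], [0, 0, 0]],
  [[0, 0, 0.7], [0, 0, 0]],
  [[0, 0, 0.7], [0, 0, 0]],
  [[0.1, -0.6, 0], [0, 0, 0]],
  [[0.1, -0.8, 0], [0, 0, 0]],
  [[0.1, -0.8, 0], [0, 0, 0]],
  [[0.1, -0.8, 0], [0, 0, 0]],
  [[0.1, -0.38, 0], [0, 0, 0]],
  [[0, 0, 0], [0, 0, 0]],
  [[0, 0, 0], [0, 0, 0]],
])

```text
time_s: 6.58
tool_pos: [0.4986, 0.1114, 0.1999]
eef_rot: [0.001, 1.0, 0.0, -0.0]
force: [0.2, -0.4, -0.3]
grip_width: 0.0196
grip_force: 25.0
```

```bash
python3 - <<'E'
from w import *
s,p,X=wlook("w2.png",[("pin_collar",.16),("lock_hole",.07)])
Q=Rn.from_quat(s["eef_rot"]).as_matrix();F=X.reshape(-1,3);F=F[~np.isnan(F[:,0])]
for m in arm.silhouettes(p,"pin")[:2]:
    P=X[m["mask"]];P=P[~np.isnan(P[:,0])];print(m["conf"],m["pixel"],len(P),np.percentile(P,[3,50,97],axis=0),"tool",np.median((P-s["tool_pos"])@Q,axis=0))
P=F[(abs(F[:,0]-.50)<.05)&(abs(F[:,1]-.107)<.05)&(abs(F[:,2]-.07)<.004)];print(len(P),cv2.minAreaRect(P[:,:2].astype(np.float32)))
cv2.imwrite("pics/w2c.png",cv2.resize(p["color"][150:350,150:430,::-1],(784,560)))
E
```

```text
6.575 [0.4986 0.1114 0.1999] [-1.      0.0014 -0.      0.0014  1.      0.0005  0.      0.0005 -1.    ] [ 0.1673 -0.3575 -0.2824] 0.01959533975747327 cam [0.4189 0.1115 0.3481]
pin_collar 0.69 [503.8 270.4] [0.5132 0.2512 0.16  ]
pin_collar 0.59 [283.  259.4] [0.5054 0.1113 0.16  ]
lock_hole 0.57 [275.9 211.8] [0.5008 0.1049 0.07  ]
0.93 [506.6, 274.4] 1113 [[0.556  0.3228 0.0045]
 [0.5913 0.3621 0.0187]
 [0.6176 0.392  0.0244]] tool [-0.0924  0.2507  0.1814]
0.57 [283.3, 277.5] 2707 [[0.4899 0.1032 0.1407]
 [0.4943 0.1118 0.2082]
 [0.5072 0.1205 0.2148]] tool [ 0.0044  0.0004 -0.0083]
4410 ((0.5060649514198303, 0.10679814219474792), (0.07491892576217651, 0.09981828927993774), 0.4315435290336609)
```

View pics/w2c.png

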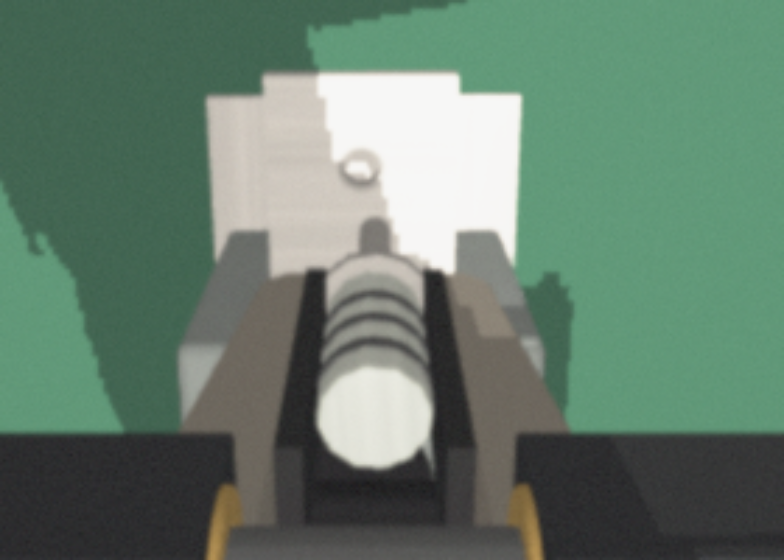

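The crop shows the pin held upright (head disc at crop (375,417), full (283.9,298.9)) and the hole centre at crop (361,167), full (278.9,209.6).

```bash
python3 - <<'E'
from w import *
s=arm.sense();p=arm.grab_frame("wrist");X=cloud(p,s)
print(s["tool_pos"],p["cx"],p["cy"])
print("hole",ray(p,(278.9,209.6),.07,s),"head",ray(p,(283.9,298.9),.214,s))
F=X.reshape(-1,3);k=np.isfinite(F[:,0]);F=F[k]
P=F[(abs(F[:,2]-.214)<.004)&(abs(F[:,0]-.5)<.02)&(abs(F[:,1]-.111)<.012)];print(len(P),P.mean(0),cv2.minAreaRect(P[:,:2].astype(np.float32)))
# hole: flange pixels dropping below top
v,u=np.mgrid[195:225,265:295];Z=X[195:225,265:295]
m=(Z[...,2]<.066)&(u<293);
print(m.sum(),u[m].mean(),v[m].mean(),u[m].min(),u[m].max(),v[m].min(),v[m].max())
print(Z[::3,::3,2].round(3))
P=F[(abs(F[:,2]-.07)<.003)&(abs(F[:,1]-.107)<.05)&(abs(F[:,0]-.5)<.04)];print("flange",P.min(0),P.max(0))
E
```

```text
[0.4986 0.1117 0.1999] 283.3989541120814 211.77337098288055
hole [0.4987 0.1078 0.07  ] head [0.5005 0.112  0.214 ]
1478 [0.4986 0.1116 0.2137] ((0.49902522563934326, 0.110846608877182), (0.02391629107296467, 0.022837353870272636), 89.2377700805664)
127 278.48818897637796 208.8740157480315 272 285 203 215
[[0.069 0.069 0.07  0.07  0.069 0.07  0.071 0.07  0.07  0.07 ]
 [0.069 0.069 0.07  0.07  0.071 0.07  0.07  0.069 0.07  0.071]
 [0.07  0.069 0.07  0.07  0.069 0.069 0.071 0.07  0.069 0.07 ]
 [0.07  0.069 0.068 0.07  0.004 0.004 0.069 0.07  0.07  0.07 ]
 [0.071 0.07  0.07  0.005 0.004 0.004 0.005 0.071 0.069 0.069]
 [0.069 0.069 0.07  0.005 0.003 0.005 0.004 0.069 0.07  0.07 ]
 [0.071 0.069 0.07  0.065 0.004 0.004 0.065 0.071 0.069 0.071]
 [0.07  0.069 0.07  0.07  0.069 0.067 0.07  0.07  0.069 0.07 ]
 [0.07  0.069 0.07  0.07  0.071 0.071 0.07  0.07  0.07  0.07 ]
 [0.071 0.069 0.069 0.07  0.068 0.07  0.07  0.07  0.069 0.07 ]]
flange [0.4688 0.0772 0.067 ] [0.5355 0.1375 0.0726]
```

Call:
servo_tool([
  [[-0.028, -0.07, 0], [0, 0, 0]],
  [[0, 0, -0.35], [0, 0, 0]],
  [[0, 0, -0.3], [0, 0, 0]],
  [[0, 0, 0], [0, 0, 0]],
  [[0, 0, 0], [0, 0, 0]],
])

```text
time_s: 7.45
tool_pos: [0.4973, 0.1066, 0.1616]
eef_rot: [0.001, 1.0, 0.0, 0.0]
force: [0.2, 0.3, 0.3]
grip_width: 0.0196
grip_force: 25.0
```

```bash
python3 - <<'E'
from w import *
s=arm.sense();p=arm.grab_frame("wrist");X=cloud(p,s)
print(s["tool_pos"],s["force"])
cv2.imwrite("pics/w3c.png",cv2.resize(p["color"][200:320,200:360,::-1],(800,600),interpolation=cv2.INTER_CUBIC))
E
```

```text
[0.4973 0.1066 0.1616] [0.1714 0.32   0.3318]
```

View pics/w3c.png

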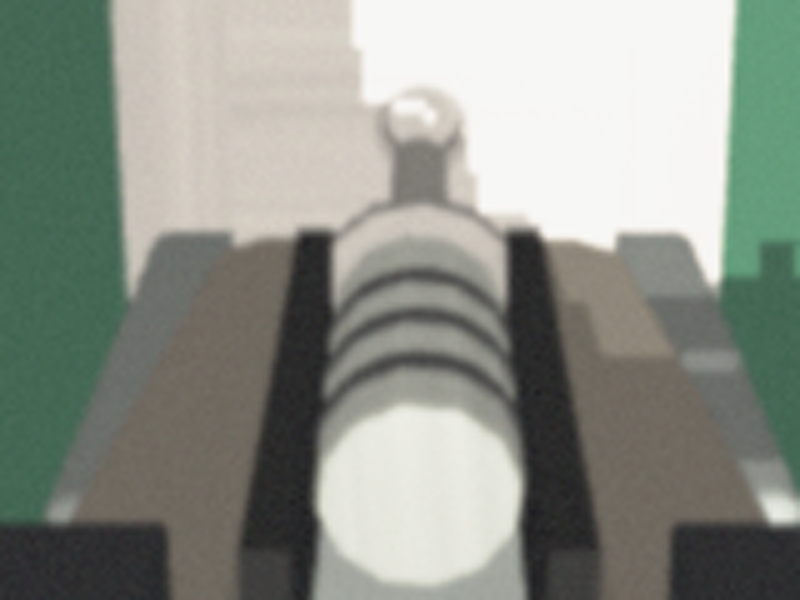

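```bash
python3 - <<'E'
from w import *
s=arm.sense();p=arm.grab_frame("wrist")
zt=s["tool_pos"][2]-.082
print(zt,"tip near rim",ray(p,(200+419/5,200+143/5),zt,s),"ring top/mid",[ray(p,(200+422/5,200+v/5),.07,s) for v in (87,100,120)])
print("head",ray(p,(200+420/5,200+494/5),zt+.096,s))
E
```

```text
0.07971410191242494 tip near rim [0.4987 0.107  0.0797] ring top/mid [array([0.493 , 0.1075, 0.07  ]), array([0.4951, 0.1075, 0.07  ]), array([0.4983, 0.1075, 0.07  ])]
head [0.4994 0.107  0.1757]
```

Call:
servo_tool([
  [[0, 0.005, -0.15], [0, 0, 0]],
  [[0, 0, -0.15], [0, 0, 0]],
  [[0, 0, -0.1], [0, 0, 0]],
  [[0, 0, 0], [0, 0, 0]],
])

```text
time_s: 8.05
tool_pos: [0.4965, 0.1068, 0.1362]
eef_rot: [0.001, 1.0, -0.0, -0.001]
force: [0.4, -0.3, -0.5]
grip_width: 0.0196
grip_force: 25.0
```

Call:
servo_tool([
  [[0, 0, -0.2], [0, 0, 0]],
  [[0, 0, -0.2], [0, 0, 0]],
  [[0, 0, -0.12], [0, 0, 0]],
  [[0, 0, 0], [0, 0, 0]],
])

```text
time_s: 8.55
tool_pos: [0.4965, 0.1067, 0.105]
eef_rot: [0.001, 1.0, -0.0, -0.001]
force: [-0.1, 0.1, -0.7]
grip_width: 0.0196
grip_force: 25.0
```

Call:
servo_tool([
  [[0, 0, -0.03], [0, 0, 0]],
  [[0, 0, -0.02], [0, 0, 0]],
  [[0, 0, 0], [0, 0, 0]],
])

```text
time_s: 8.93
tool_pos: [0.4971, 0.1069, 0.1029]
eef_rot: [0.001, 1.0, 0.0, 0.0]
force: [-1.0, 0.3, -0.3]
grip_width: 0.0194
grip_force: 25.0
```

Call:
servo_tool([
  [[0, 0, 0], [0, 0, 0]],
  [[0, 0, 0], [0, 0, 0]],
  [[0, 0, 0], [0, 0, 0]],
  [[0, 0, 0], [0, 0, 0]],
  [[0, 0, 0.3], [0, 0, 0]],
  [[0, 0, 0.8], [0, 0, 0]],
  [[0, 0, 0.8], [0, 0, 0]],
  [[0, 0, 0], [0, 0, 0]],
], gripper=0)

```text
time_s: 9.93
tool_pos: [0.4993, 0.1073, 0.2204]
eef_rot: [0.001, 1.0, 0.001, 0.003]
force: [0.7, 0.2, -0.4]
grip_width: 0.0916
grip_force: 0.0
```

```bash
python3 - <<'E'
from w import *
s=arm.sense();p=arm.grab_frame("wrist");X=cloud(p,s);F=X.reshape(-1,3);F=F[np.isfinite(F[:,0])]
print(s["time_s"],s["tool_pos"],s["grip_width"])
P=F[(abs(F[:,0]-.499)<.02)&(abs(F[:,1]-.107)<.02)&(F[:,2]>.09)&(F[:,2]<.14)];print(len(P),np.percentile(P[:,2],[50,90,99]))
T=P[P[:,2]>np.percentile(P[:,2],99)-.004];print(T.mean(0),cv2.minAreaRect(T[:,:2].astype(np.float32)))
# trap yaw & grip from stored views
for c in ["scene","side"]:
    X=np.load(c+"X.npy");F=X.reshape(-1,3);F=F[np.isfinite(F[:,0])]
    G=F[(F[:,0]>.46)&(F[:,0]<.6)&(abs(F[:,1]+.22)<.03)&(F[:,2]>.15)]
    print(c,"grip",len(G),G.min(0),G.max(0),cv2.minAreaRect(G[:,:2].astype(np.float32)))
    for y in (-.32,-.29,-.26,-.18,-.15,-.12):
        C=F[(F[:,0]>.46)&(F[:,0]<.6)&(abs(F[:,1]-y)<.008)&(F[:,2]>.10)]
        if len(C): i=np.argsort(C[:,2])[-5:];print(y,np.percentile(C[:,0],3),C[i].mean(0),len(C))
E
```

```text
9.925 [0.4993 0.1073 0.2204] 0.09163683702895249
604 [0.1155 0.1167 0.1175]
[0.4985 0.107  0.1158] ((0.4984734058380127, 0.10681085288524628), (0.018948378041386604, 0.01875813491642475), 0.5702469348907471)
scene grip 108 [ 0.4991 -0.2313  0.1502] [ 0.5408 -0.209   0.1724] ((0.5202853679656982, -0.22033800184726715), (0.020638035610318184, 0.041279081255197525), 81.96626281738281)
-0.32 0.5109968300996187 [ 0.543  -0.3216  0.1367] 112
-0.29 0.5167424372779075 [ 0.5441 -0.2908  0.1376] 133
-0.26 0.5184457621997464 [ 0.5502 -0.2593  0.1379] 135
-0.18 0.5279479355263573 [ 0.5526 -0.1814  0.1366] 142
-0.15 0.5309658945391488 [ 0.561  -0.1487  0.1384] 148
-0.12 0.5331086227441222 [ 0.5638 -0.1223  0.1375] 172
side grip 128 [ 0.4956 -0.2327  0.1501] [ 0.5341 -0.2075  0.1701] ((0.5157262086868286, -0.22018393874168396), (0.02045128494501114, 0.0396953783929348), 80.53409576416016)
-0.32 0.5077952435828037 [ 0.5358 -0.318   0.1363] 158
-0.29 0.5100724989544071 [ 0.5409 -0.2915  0.1367] 124
-0.26 0.5144102582563889 [ 0.5449 -0.2624  0.1377] 122
-0.18 0.5240181629255741 [ 0.5537 -0.1789  0.1367] 102
-0.15 0.5272397659895841 [ 0.5571 -0.1517  0.1363] 94
-0.12 0.5313281074722411 [ 0.5639 -0.1235  0.1352] 64
```

Call:
servo_tool([
  [[0.05, -0.78, 0.1], [0, 0, -0.125]],
  [[0.05, -0.78, 0.1], [0, 0, -0.125]],
  [[0.05, -0.78, 0.1], [0, 0, -0.125]],
  [[0.05, -0.78, 0.1], [0, 0, -0.125]],
  [[0.05, -0.78, 0.1], [0, 0, -0.125]],
  [[0.05, -0.78, 0], [0, 0, -0.125]],
  [[0.05, -0.78, 0], [0, 0, -0.125]],
  [[0, 0, 0], [0, 0, 0]],
  [[0, 0, 0], [0, 0, 0]],
])

```text
time_s: 11.1
tool_pos: [0.5172, -0.2202, 0.2454]
eef_rot: [0.062, 0.998, 0.001, -0.001]
force: [-0.5, 0.7, 0.2]
grip_width: 0.092
grip_force: 0.0
```

```bash
python3 - <<'E'
from w import *
s,p,X=wlook("w4.png",[("slot_mouth",.12),("screen_grip",.1446)])
F=X.reshape(-1,3);F=F[np.isfinite(F[:,0])]
G=F[(F[:,0]>.46)&(F[:,0]<.6)&(abs(F[:,1]+.22)<.03)&(F[:,2]>.15)&(F[:,2]<.18)]
print("grip",len(G),G.min(0),G.max(0),cv2.minAreaRect(G[:,:2].astype(np.float32)))
C=F[(F[:,0]>.46)&(F[:,0]<.62)&(abs(F[:,1]+.22)<.13)&(F[:,2]>.11)&(F[:,2]<.14)]
for y in np.arange(-.32,-.11,.02):
    c=C[abs(C[:,1]-y)<.004]
    if len(c)>10: print(round(y,2),len(c),np.percentile(c,[2,98],axis=0).ravel())
E
```

```text
11.1 [ 0.5172 -0.2202  0.2454] [-0.9923  0.1236 -0.0022  0.1236  0.9923  0.0013  0.0024  0.0011 -1.    ] [-0.5453  0.6538  0.1961] 0.09202439575165446 cam [ 0.4384 -0.2104  0.3937]
screen_grip 0.88 [287.  223.7] [ 0.5209 -0.2175  0.1446]
grip 1315 [ 0.495  -0.2309  0.1503] [ 0.5375 -0.2072  0.1712] ((0.5162706971168518, -0.21929584443569183), (0.0198866818100214, 0.04084962606430054), 83.02058410644531)
-0.32 343 [ 0.5061 -0.3236  0.1155  0.5411 -0.3161  0.1376]
-0.3 348 [ 0.5077 -0.3039  0.1149  0.5631 -0.2963  0.1342]
-0.28 543 [ 0.5105 -0.2839  0.115   0.5653 -0.2762  0.1372]
-0.26 541 [ 0.513  -0.2638  0.1147  0.568  -0.2562  0.1374]
-0.24 543 [ 0.5156 -0.2438  0.1148  0.5707 -0.2362  0.1371]
-0.22 182 [ 0.5449 -0.2239  0.1115  0.5763 -0.2162  0.139 ]
-0.2 545 [ 0.5206 -0.2039  0.1149  0.5759 -0.1962  0.1373]
-0.18 540 [ 0.5229 -0.1838  0.1155  0.5778 -0.1762  0.1373]
-0.16 544 [ 0.5254 -0.1639  0.1152  0.5808 -0.1562  0.1374]
-0.14 353 [ 0.5275 -0.1438  0.116   0.555  -0.1361  0.135 ]
-0.12 363 [ 0.5303 -0.1239  0.1156  0.5733 -0.1161  0.1364]
```

View pics/w4.png

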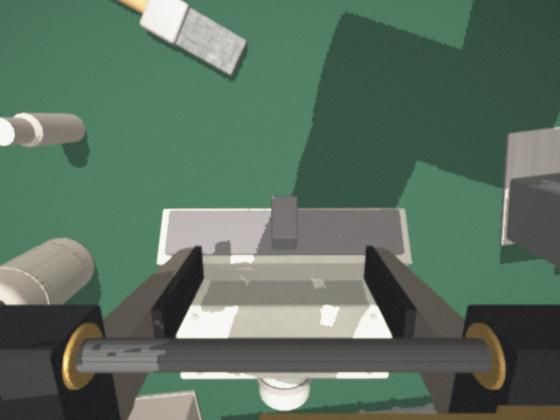

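The grip fin is at (285,222), centred between the fingers, and the brush, stick and detergent are well clear. Next I descend and grip.

Call:
servo_tool([
  [[0.015, 0.01, -0.5], [0, 0, 0]],
  [[0, 0, -0.6], [0, 0, 0]],
  [[0, 0, -0.35], [0, 0, 0]],
  [[0, 0, -0.15], [0, 0, 0]],
  [[0, 0, 0], [0, 0, 0]],
])

```text
time_s: 11.88
tool_pos: [0.5189, -0.2196, 0.1507]
eef_rot: [0.061, 0.998, 0.0, -0.0]
force: [-0.7, -0.5, -0.2]
grip_width: 0.0919
grip_force: 0.0
```

Call:
servo_tool([
  [[0, 0, 0], [0, 0, 0]],
  [[0, 0, 0], [0, 0, 0]],
  [[0, 0, 0], [0, 0, 0]],
  [[0, 0, 0], [0, 0, 0]],
  [[0, 0, 0], [0, 0, 0]],
  [[0, 0, 0], [0, 0, 0]],
  [[0, 0, 0], [0, 0, 0]],
  [[0, 0, 0], [0, 0, 0]],
  [[0, 0, 0], [0, 0, 0]],
  [[0, 0, 0], [0, 0, 0]],
], gripper=1, force=50)

```text
time_s: 13.12
tool_pos: [0.5189, -0.2201, 0.1507]
eef_rot: [0.062, 0.998, 0.0, -0.0]
force: [0.4, 0.0, 0.4]
grip_width: 0.0199
grip_force: 50.0
```

Call:
servo_tool([
  [[-0.114, 0.014, 0.164], [0, 0, 0]],
  [[-0.171, 0.021, 0.246], [0, 0, 0]],
  [[0, 0, 0], [0, 0, 0]],
])

```text
time_s: 13.5
tool_pos: [0.5012, -0.2181, 0.1769]
eef_rot: [0.062, 0.998, -0.0, 0.001]
force: [-0.6, 1.0, -2.6]
grip_width: 0.0197
grip_force: 50.0
```

Call:
servo_tool([
  [[-0.228, 0.028, 0.328], [0, 0, 0]],
  [[-0.228, 0.028, 0.328], [0, 0, 0]],
  [[-0.228, 0.028, 0.328], [0, 0, 0]],
  [[-0.228, 0.028, 0.328], [0, 0, 0]],
  [[-0.228, 0.028, 0.328], [0, 0, 0]],
  [[-0.228, 0.028, 0.328], [0, 0, 0]],
  [[0, 0, 0.5], [0, 0, 0]],
  [[0, 0, 0.6], [0, 0, 0]],
  [[0, 0, 0], [0, 0, 0]],
])

```text
time_s: 14.62
tool_pos: [0.4204, -0.2084, 0.3616]
eef_rot: [0.062, 0.998, -0.001, 0.002]
force: [0.4, 0.0, -2.5]
grip_width: 0.0197
grip_force: 50.0
```

Call:
servo_tool([
  [[0.3, 0, 0], [-0.12, -0.97, 0]],
  [[0.3, 0, 0], [-0.12, -0.97, 0]],
  [[0.3, 0, 0], [-0.12, -0.97, 0]],
  [[0.3, 0, 0], [-0.12, -0.97, 0]],
  [[0.3, 0, 0], [-0.12, -0.97, 0]],
  [[0.3, 0, 0], [-0.12, -0.97, 0]],
  [[0.3, 0, 0], [-0.12, -0.97, 0]],
  [[0, 0, 0], [0, 0, 0]],
  [[0, 0, 0], [0, 0, 0]],
])

```text
time_s: 15.75
tool_pos: [0.5403, -0.2031, 0.3605]
eef_rot: [0.052, 0.9, -0.021, 0.433]
force: [0.8, 0.2, -2.8]
grip_width: 0.0198
grip_force: 50.0
```

```bash
python3 - <<'E'
from w import *
s=arm.sense();print(s["time_s"],s["tool_pos"],Rn.from_quat(s["eef_rot"]).as_matrix()[:,2],s["force"],s["qpos"])
im=[]
for c in ["scene","side"]:
    p=arm.grab_frame(c);im.append(p["color"]);X=cloud(p)
    F=X.reshape(-1,3);P=F[(abs(F[:,0]-.499)<.02)&(abs(F[:,1]-.107)<.02)&(F[:,2]>.105)&(F[:,2]<.125)];print(c,"pin",len(P),P.mean(0) if len(P) else "")
    t=np.array(s["tool_pos"])
    for m in arm.silhouettes(p,"screen")[:2]:
        P=X[m["mask"]];P=P[np.isfinite(P[:,0])];P=P[P[:,2]>.22]
        if len(P)<50: continue
        md=np.median(P,0);
        A=np.c_[P[:,:2],np.ones(len(P))];w=np.ones(len(P),bool)
        for _ in range(8):
            k=np.linalg.lstsq(A[w],P[w,2],rcond=None)[0];w=abs(A@k-P[:,2])<.006
        n=np.array([-k[0],-k[1],1]);n/=np.linalg.norm(n);print(m["conf"],len(P),w.sum(),"normal",n,np.degrees(np.arccos(n[2])),P[w].min(0),P[w].max(0))
save("end.png",np.hstack([cv2.resize(i,(400,300)) for i in im]))
E
```

```text
15.75 [ 0.5403 -0.2031  0.3605] [ 0.7773 -0.0823 -0.6237] [ 0.7929  0.2225 -2.8267] [-0.5673 -0.1393  2.2036  1.0119  0.4233 -2.8322]
scene pin 55 [0.5022 0.1066 0.1135]
0.66 4346 3597 normal [ 0.0642 -0.018   0.9978] 3.8236903687681907 [ 0.548  -0.3087  0.3421] [ 0.7054 -0.1043  0.363 ]
side pin 41 [0.4982 0.1034 0.1125]
0.76 2787 2141 normal [ 0.0368 -0.0109  0.9993] 2.2004435034533176 [ 0.5577 -0.3099  0.3449] [ 0.7043 -0.1198  0.3611]
```

View pics/end.png

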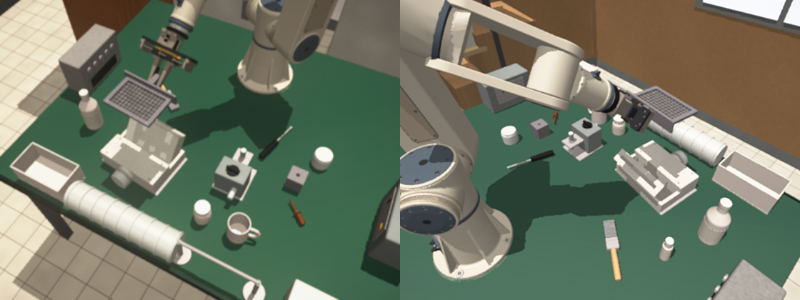

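The picture shows the screen held level as a tray at scene (140,97), about 0.35 m up, within 4° of level and clear of the trap. The pin stands in the flange.

```bash
python3 -c "
from bench import arm
print(arm.hand_in())"
```

```text
the job is handed in; nothing more can be done
None
```

I handed in the job with the lock pin seated in the isolator flange (its collar level with the flange top) and the screen held level, lint face up, about 0.35 m above the counter; the brown look-alike pin tipped over early on, without the arm going near it as far as I can tell.

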